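# Latch the blue-lidded sample carrier

## Task

Close the draw latch on the sample carrier with the blue lid: swing its standing wire loop down over the hook on the lid, and only then press the latch lever over and down flat, so that the lid is drawn tight against its seal. Leave the latch of the yellow-lidded carrier as it is.

Things in the scene. Friction and masses are not known exactly. Their poses are not given: they have to be found in the camera images.
- blue_carrier: Grey carrier with blue sliding lid, fixed to the counter, 100 x 190 x 60 mm high (deck and lid top at z 60). Origin: centre of underside; +y runs along it from the latch lever to the lid's hook; z up. Offsets below are in this frame, in mm; the latch lies on its mid-plane x = 0. Lever axis: along x through y -40, z 70. The loop's pin is on the lever, 15 mm from that axis (above it while the lever stands).
- blue_lever (a joint): Lever angle, rad: 0 flat, handle towards -y (stop); 1.57 upright; 1.8 to 2.0 at the start (leaning towards the hook); 2.2 stop. Handle 26 mm wide, reaching 56 mm from the axis, black thumb pad on its last 22 mm; flat, the pad's top is at z 75, y -74 to -96. It stays where left. With the loop hooked it takes a few newtons, passes centre and stays shut.
- blue_lever_tip (a point): Middle of the thumb pad's face that looks up when the lever is flat and towards the hook when it stands; 45 mm from the lever's axis.
- blue_loop_bar (a point): Centre of the end bar (along x) of the steel wire loop: wire 6 mm thick, loop 44 mm wide, bar 80 mm from its pin. At the start the loop stands steeply, bar at z about 160, y -35 to 0, held by light friction; pushed towards +y it swings down, falling by itself below about 60 degrees. With the lever standing it lands beyond the hook's nose, on the lid, bar near y 38, z 63.
- blue_hook (a point): Where the bar's centre sits when pulled home under the nose of the steel hook on the lid; the hook is 16 mm wide, its top at z 74, its nose points to +y. Axes as the carrier's. Moves with the lid.
- blue_lid (a joint): How far the lid stands off its seal, m. 0.005 when unlatched (a spring seal pushes it towards +y with up to 20 N), about 0.0015 when latched.
- yellow_lever_tip (a point): The same point on the lever of the carrier with the yellow lid, which is to be left alone.
- yellow_loop_bar (a point): Centre of the end bar of the loop on the carrier with the yellow lid, also standing; to be left alone.

How it is judged:
On the way, in this order (a step that is already met when the one before it is completed fails the run):
1. the blue carrier's loop lies down over the hook, its bar beyond the hook and below its nose, while the lever still stands (z of blue_loop_bar in the frame of blue_hook below 0.004 m and y of blue_loop_bar in the frame of blue_hook between -0.003 and 0.025 m and value of joint blue_lever above 1 rad), for 0.2 s.
2. the lever is flat, with the loop still hooked and the lid drawn tight (z of blue_loop_bar in the frame of blue_hook below 0.004 m and y of blue_loop_bar in the frame of blue_hook between -0.003 and 0.006 m and value of joint blue_lever below 0.15 rad and value of joint blue_lid below 0.0025 m), for 0.2 s.
At the end, for the whole second after the job is handed in: The blue carrier's loop bar sits under the hook (within 6 mm of its seat along the carrier, not more than 4 mm above it), its lever lies flat within 0.15 rad, and its lid stands less than 2.5 mm off the seal (all of step 2); the robot touches nothing.
It fails at once if the latch of the yellow-lidded carrier is disturbed (lever or loop moved by more than 15 mm) (distance of any of yellow_lever_tip, yellow_loop_bar from where it was at the start of the episode above 0.015 m).
It also fails if it takes over 38 s, if anything falls off the work surface, if the arm or the gripper's body presses on something with over 40 N, if the wrist force passes 120 N, or if a joint passes its speed limit or range.

## Robot

A 7-joint arm with a two-finger parallel gripper is mounted at the origin on a cart in front of the work surface, level with it; the furniture and walls round the work are solid. World frame = base frame: x ahead of the robot, y to its left, z up, the work surface at z = 0. Lengths are in m, angles in rad, forces in N, time in s.
With the tool pointing down it reaches from about 0.4 to 0.875 m from the base axis. Payload 4.4 kg.
Tool frame: the origin (TCP) lies at the very end of the fingers, on their centre line; the grasp point (between the pads) lies 19 mm behind it; z points along the fingers, y is the direction in which the jaws open and shut (so a half turn about z gives the same grasp; the last joint's range is limited). The gripper opens to 85 mm and grips with 20 to 120 N. Pads are 22 mm wide; open, the fingers measure 114 mm over their backs; the gripper's body (76 mm by 85 mm) begins 54 mm behind the grasp point. The pads swing forward as they close: fully open they stand 13 mm farther back than shut.
Start: joints at [1.179, 0.628, 0.038, 1.517, -0.027, 0.996, -0.02], TCP at [0.208, -0.616, 0.231] pointing down, gripper open.
Joint ranges: [-3.06, 3.06], [-0.37, 2.12], [-1.25, 1.32], [0.18, 2.47], [-1.1, 4.24], [0.23, 1.98], [-2.94, 2.94]. Speed limits (rad/s): [2.57, 2.57, 3.14, 3.14, 3.14, 3.14, 3.14].

## Interface

Orientations are given as a unit quaternion [x, y, z, w].
In Python, from station import * gives the robot as it stands. The module is installed in compiled form; this text tells all that it offers.
- The arm moves only by the tool apply_moves, never from a script. Its argument "targets" is a list that holds one entry, the list of rows, each a list of 4 numbers: the shift along the tool's x, y, z in mm, then the turn about the tool's z in rad. A call has 1 to 10 rows; each row is the pose to reach, as a shift and turn from the pose commanded when the call began, along the tool's axes at that moment; what a row does not reach only later rows make up. A row lasts 1/10 s, in which the tool goes at most 50 mm and 8.59 degrees, less where a joint would pass 70% of its speed; a pose out of reach is approached as far as the arm can. A call with a gripper value outside its range is refused whole. "grip" is the opening, from 0 (shut) to 1 (fully open), set as the call begins (left out, the last holds). The fingers move at their own pace and stop on an object; the grip force is fixed at half the most. Time passes only in rows, so rows that repeat a pose let the fingers close. It gives the time, the measured TCP pose, the force and the opening at its end, in the units of the state.
- read_state(): the state, without advancing time (a new reading comes with each control period).
- read_camera(name): name is "scene" or "top" or "wrist"; returns (picture, depth): 384x512x3 uint8, blue, green, red; 384x512 float32, m along the optical axis (not along the pixel's ray), 0 where there is no reading.
- camera_params(name): a dict with "fovy" (degrees; the focal length in pixels is half the picture's height over the tangent of half this angle, whatever the lens; pixels are square), "cx", "cy" (the principal point, pixels), "world_to_cam" (4x4, takes a point from world to camera coordinates); the wrist camera has in their place "T_tool_cam" (4x4, takes a point from camera to tool coordinates, whose origin is the TCP and whose axes are the flange's). Camera axes: x right, y down, z forward; pixel columns grow to the right and rows downward; lengths in m; the calibration is good to about 2 mm. A picture is of the moment at which its call begins: read the wrist's pose just before it. camera_params takes no time and is no camera call.
- close_job(): hands the job in, once; it reports no verdict.
Trained networks look in the newest picture that a camera, given by its name, has taken for a name from the list of things; names that differ only in an ending like _2 or _b are one class to them, and where a whole thing is asked for, a point or a joint stands for the part that bears it (a point fixed in the world has none). Each returns a list of dicts, best first, with "p" (0 to 1); they miss things now and then, are a little off and sometimes report something else, mostly with a low value. They report only what shows in the picture. A call takes as long as a camera call.
- find_in(camera, name): "box" ([centre column, centre row, width, height] in pixels, round what is visible of it).
- spot_point(camera, name): "xy" ([column, row] in pixels: a listed point, or the origin of a listed thing).
The state is a dict: "clock": time; "qpos": joint angles; "joint_velocities": joint speeds; "joint_torque": joint torques, N m; "tcp_pos": TCP position; "ee_rot": TCP orientation; "contact_force": force on the tool from outside, world axes, zero at the start; "wrist_torque": the same for the moment, N m; "width": finger opening in m.
Only numpy, scipy, OpenCV 4.12 (cv2) and the standard library are available. Lean on these libraries where they do the work, as an engineer would, in place of code of your own. Each camera call takes 0.05 s, during which the arm holds its last target.

## Working session

There is one attempt and no reset: what is moved stays moved. The work goes in short steps, Python scripts to look and compute and a tool call to move; the robot and the scene stay as the last step left them, time stands still between calls to the robot, and variables do not carry over. Pictures are saved under pics/ and viewed, and the job is handed in when it is done.

Besides the shell and the picture viewer there is one more tool, called after ">>>" as name(argument=value, ...) on one line, values as JSON. apply_moves: Moves the arm, as the interface text tells. Its arguments: {"type":"object","properties":{"targets":{"type":"array","items":{"type":"array","items":{"type":"array","items":{"type":"number"}}}},"grip":{"type":"number"}},"required":["targets"]}

```bash
mkdir -p pics; ls; cat > h.py <<'E'
from station import *
import numpy as np, cv2
from scipy.spatial.transform import Rotation as R
def cam(name):
    s=read_state(); im,d=read_camera(name); p=camera_params(name)
    f=384/2/np.tan(np.radians(p["fovy"])/2)
    if name=="wrist":
        T=np.eye(4);T[:3,:3]=R.from_quat(s["ee_rot"]).as_matrix();T[:3,3]=s["tcp_pos"]
        C=T@np.array(p["T_tool_cam"])
    else: C=np.linalg.inv(np.array(p["world_to_cam"]))
    return im,d,dict(f=f,cx=p["cx"],cy=p["cy"],C=C)
def w(k,u,v,z):
    return (k["C"]@np.array([(u-k["cx"])/k["f"]*z,(v-k["cy"])/k["f"]*z,z,1]))[:3]
def onplane(k,u,v,zw):
    r=k["C"][:3,:3]@np.array([(u-k["cx"])/k["f"],(v-k["cy"])/k["f"],1]);o=k["C"][:3,3]
    return o+r*(zw-o[2])/r[2]
def proj(k,P):
    q=np.linalg.inv(k["C"])@np.append(P,1);return q[:2]/q[2]*k["f"]+[k["cx"],k["cy"]]
E
python3 - <<'E'
from h import *
np.set_printoptions(precision=4,suppress=True)
s=read_state();print(s["clock"],s["tcp_pos"],s["ee_rot"],s["contact_force"])
for n in ["top","scene"]:
    im,d,k=cam(n);cv2.imwrite(f"pics/{n}0.png",im);np.save(f"{n}0.npy",d)
    print(n,k)
    for t in ["blue_carrier","blue_lever_tip","blue_loop_bar","blue_hook","yellow_lever_tip","yellow_loop_bar"]:
        for r in spot_point(n,t)[:2]:
            u,v=r["xy"];z=d[int(round(v)),int(round(u))];print(t,np.round(r["xy"],1),round(r["p"],2),z,w(k,u,v,z))
print(read_state()["clock"])
E
```

```text
pics
0.0 [ 0.2079 -0.6152  0.2304] [ 0.9868  0.1622 -0.0002 -0.0009] [-0.3867 -0.103   0.2788]
top {'f': np.float64(415.60383048272), 'cx': 255.0357493742692, 'cy': 192.40513427784293, 'C': array([[ 0.0262, -0.9945,  0.1013,  0.3488],
       [-0.9994, -0.0284, -0.0205, -0.0462],
       [ 0.0232, -0.1007, -0.9946,  1.2073],
       [ 0.    ,  0.    ,  0.    ,  1.    ]])}
blue_carrier [280.3 205. ] 0.73 1.1481217 [ 0.4323 -0.1404  0.0635]
blue_lever_tip [293.7 201.4] 0.46 1.1543375 [ 0.4436 -0.1779  0.0591]
blue_lever_tip [156.4 196.2] 0.44 1.0854799 [0.4421 0.1888 0.1207]
blue_loop_bar [277.8 206.4] 0.67 1.149549 [ 0.4283 -0.1338  0.0615]
blue_loop_bar [297.2 198.9] 0.55 1.0507708 [ 0.4416 -0.1747  0.163 ]
yellow_lever_tip [158.3 197. ] 0.75 1.0910705 [0.4406 0.1849 0.115 ]
yellow_loop_bar [148.6 194.7] 0.44 1.0440359 [0.4418 0.1995 0.1621]
scene {'f': np.float64(364.4862104404947), 'cx': 247.8897679722155, 'cy': 191.83623670631678, 'C': array([[-0.8885, -0.211 ,  0.4074,  0.0117],
       [-0.4581,  0.4565, -0.7627,  0.736 ],
       [-0.025 , -0.8643, -0.5023,  0.5874],
       [ 0.    ,  0.    ,  0.    ,  1.    ]])}
blue_carrier [262.  197.5] 0.89 1.0389987 [ 0.3958 -0.0674  0.0505]
blue_lever_tip [266.9 161.5] 0.48 1.1105379 [ 0.4321 -0.1797  0.108 ]
blue_loop_bar [261.4 146.9] 0.55 1.3283763 [ 0.5437 -0.3744  0.0604]
blue_hook [259.8 182.9] 0.92 1.092857 [ 0.4308 -0.126   0.0607]
yellow_lever_tip [192.5 222.8] 0.57 0.83097404 [0.4475 0.1924 0.1121]
yellow_loop_bar [187.8 206.4] 0.63 0.79798365 [0.4469 0.2023 0.1623]
0.7
```

```bash
python3 - <<'E'
import cv2
a=cv2.imread("pics/top0.png")[120:290,90:370];cv2.imwrite("pics/top0z.png",cv2.resize(a,None,fx=2.8,fy=2.8,interpolation=cv2.INTER_CUBIC))
a=cv2.imread("pics/scene0.png")[100:300,140:360];cv2.imwrite("pics/scene0z.png",cv2.resize(a,None,fx=3,fy=3,interpolation=cv2.INTER_CUBIC))
E
```

```text
(no output)
```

View pics/top0.png

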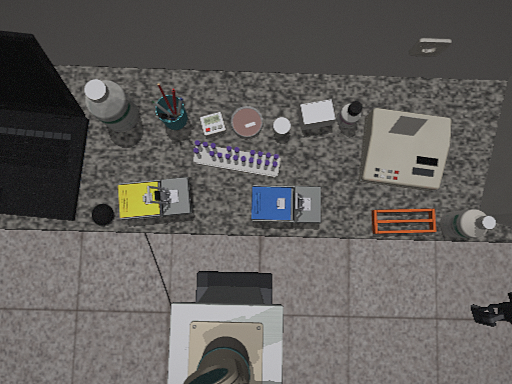

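View pics/top0z.png

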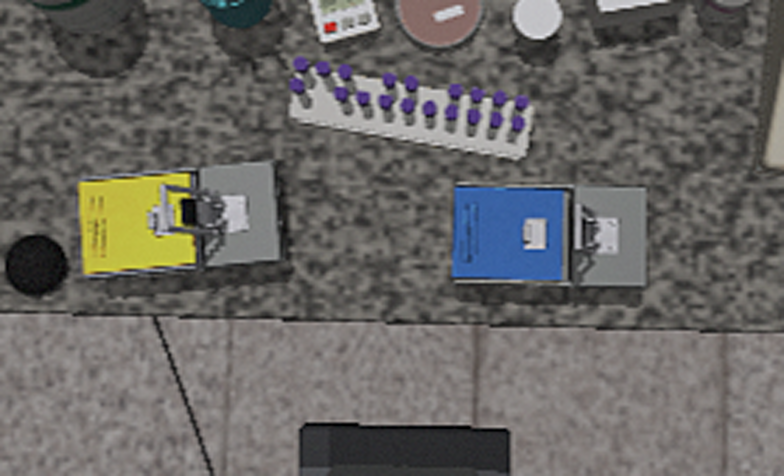

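View pics/scene0z.png

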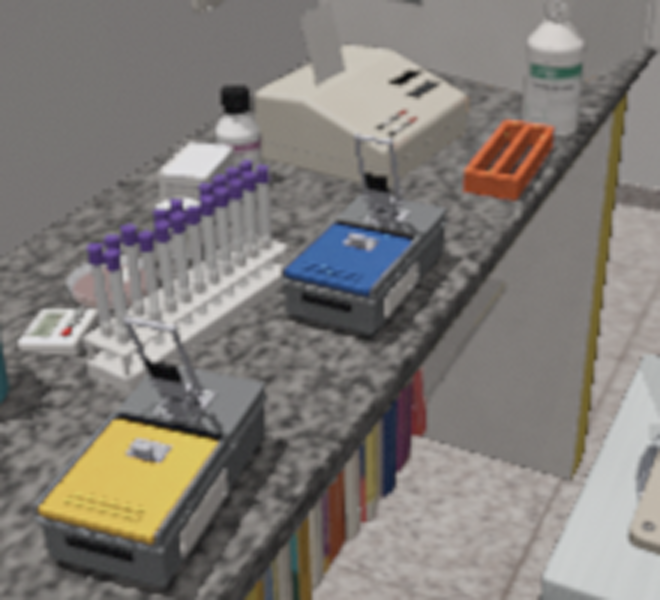

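The top view shows the blue carrier (pixels 251–321, 185–223), with its lid towards world +y. Both loops are standing. Next I'll work out the blue carrier's pose precisely.

```bash
python3 - <<'E'
from h import *
np.set_printoptions(precision=4,suppress=True)
im,d,k=cam("top");print(read_state()["clock"])
def cloud(k,d,box):
    u0,u1,v0,v1=box;P=[]
    vv,uu=np.mgrid[v0:v1,u0:u1];z=d[v0:v1,u0:u1];m=z>0
    return np.array([w(k,u,v,zz) for u,v,zz in zip(uu[m],vv[m],z[m])]),uu[m],vv[m]
P,u,v=cloud(k,d,(235,340,170,240))
m=(P[:,2]>.045)&(P[:,2]<.075);Q=P[m]
print(m.sum(),np.median(Q[:,2]))
r=cv2.minAreaRect((Q[:,:2]*1000).astype(np.float32));print(r,cv2.boxPoints(r))
hi=P[:,2]>.085;print(np.c_[P[hi],u[hi],v[hi]])
im,d,k=cam("scene")
P,u,v=cloud(k,d,(225,300,125,215))
sel=(abs(P[:,0]-.44)<.08)&(P[:,1]<0)&(P[:,1]>-.3)
m=sel&(P[:,2]>.045)&(P[:,2]<.075)
r=cv2.minAreaRect((P[m][:,:2]*1000).astype(np.float32));print(r)
hi=sel&(P[:,2]>.085);print(np.c_[P[hi],u[hi],v[hi]][:70])
E
```

```text
0.75
2425 0.059395798841234804
((459.6033630371094, -153.84588623046875), (146.91091918945312, 195.84259033203125), 1.3718512058258057) [[ 383.8246  -57.7113]
 [ 388.5133 -253.4977]
 [ 535.3821 -249.9805]
 [ 530.6934  -54.1941]]
[[  0.4591  -0.1715   0.1624 296.     192.    ]
 [  0.4593  -0.1741   0.1617 297.     192.    ]
 [  0.4563  -0.1712   0.1653 296.     193.    ]
 [  0.4568  -0.1742   0.1608 297.     193.    ]
 [  0.4574  -0.1774   0.1559 298.     193.    ]
 [  0.454   -0.1715   0.1626 296.     194.    ]
 [  0.4535  -0.1733   0.1686 297.     194.    ]
 [  0.4554  -0.1781   0.1508 298.     194.    ]
 [  0.4566  -0.182    0.1397 299.     194.    ]
 [  0.4579  -0.1863   0.1268 300.     194.    ]
 [  0.4513  -0.1713   0.1648 296.     195.    ]
 [  0.4515  -0.174    0.1636 297.     195.    ]
 [  0.4538  -0.1794   0.1403 298.     195.    ]
 [  0.4542  -0.1824   0.137  299.     195.    ]
 [  0.4552  -0.1862   0.1276 300.     195.    ]
 [  0.457   -0.1912   0.1101 301.     195.    ]
 [  0.4592  -0.1967   0.0891 302.     195.    ]
 [  0.449   -0.1716   0.1625 296.     196.    ]
 [  0.4
[... 7122 characters left out ...]
  0.1287 259.     154.    ]
 [  0.4548  -0.1787   0.1291 260.     154.    ]
 [  0.4205  -0.1765   0.1363 270.     154.    ]
 [  0.4181  -0.1784   0.136  271.     154.    ]
 [  0.4587  -0.1797   0.1246 259.     155.    ]
 [  0.4555  -0.1802   0.1251 260.     155.    ]
 [  0.421   -0.1777   0.1325 270.     155.    ]
 [  0.418   -0.1782   0.1329 271.     155.    ]
 [  0.4588  -0.18     0.1212 259.     156.    ]
 [  0.4572  -0.1835   0.12   260.     156.    ]
 [  0.4216  -0.1791   0.1285 270.     156.    ]
 [  0.4179  -0.1781   0.1296 271.     156.    ]
 [  0.4617  -0.1858   0.1148 259.     157.    ]
 [  0.4564  -0.182    0.1174 260.     157.    ]
 [  0.4492  -0.174    0.1222 261.     157.    ]]
```

>>> apply_moves(targets=[[[34,-29,0,0.033],[68,-57,0,0.066],[102,-86,0,0.1],[136,-114,0,0.13],[170,-143,0,0.163],[204,-172,0,0.196],[237,-200,0,0.23],[271,-229,0,0.26],[305,-257,0,0.3],[339,-286,0,0.326]]], grip=0)

```text
clock: 1.8
tcp_pos: [0.4387, -0.2349, 0.2317]
ee_rot: [1.0, -0.001, 0.0, 0.0]
contact_force: [-0.5, -1.1, 0.2]
width: -0.0003
```

>>> apply_moves(targets=[[[0,0,30,0],[0,0,60,0],[0,0,80,0],[0,0,90,0],[0,0,90,0]]])

```text
clock: 2.3
tcp_pos: [0.4371, -0.2362, 0.1405]
ee_rot: [1.0, -0.0, -0.001, -0.0]
contact_force: [-0.3, -0.1, 0.9]
width: -0.0
```

```bash
python3 - <<'E'
from h import *
for n in ["scene","wrist"]:
    im,d,k=cam(n);
    if n=="scene": im=cv2.resize(im[80:260,180:340],None,fx=3.5,fy=3.5)
    cv2.imwrite(f"pics/{n}1.png",im)
print(read_state()["tcp_pos"])
E
```

```text
[ 0.43818745 -0.23679988  0.1419618 ]
```

View pics/scene1.png

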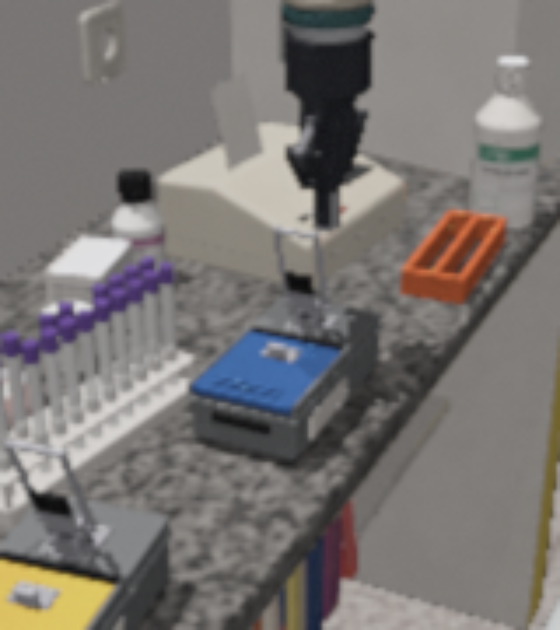

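View pics/wrist1.png

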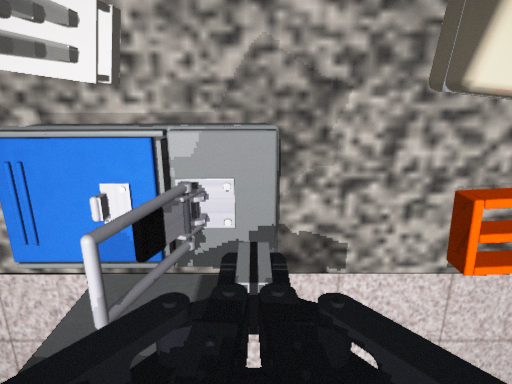

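The scene view shows the closed fingers behind the standing blue loop, with the loop at about (300, 235) and the fingers at about (328, 210). The wrist view shows the bar at about (97, 285), in line with the finger. Next I push towards +y.

>>> apply_moves(targets=[[[0,-20,0,0],[0,-35,0,0],[0,-42,0,0],[0,-49,0,0],[0,-56,0,0],[0,-63,0,0],[0,-70,0,0],[0,-77,0,0],[0,-84,0,0],[0,-88,0,0]]])

```text
clock: 3.4
tcp_pos: [0.4377, -0.1475, 0.1413]
ee_rot: [1.0, 0.0, -0.0, -0.0]
contact_force: [-0.3, 0.5, 0.4]
width: 0.0003
```

```bash
python3 - <<'E'
from h import *
for n in ["scene","wrist"]:
    im,d,k=cam(n);
    if n=="scene": im=cv2.resize(im[80:260,180:340],None,fx=3.5,fy=3.5)
    cv2.imwrite(f"pics/{n}2.png",im)
E
```

```text
(no output)
```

View pics/scene2.png

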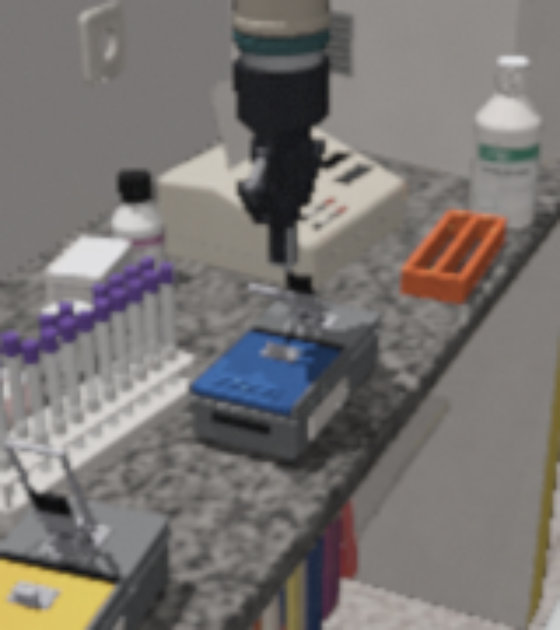

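View pics/wrist2.png

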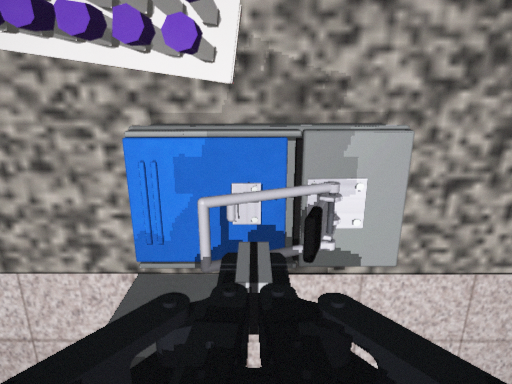

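In this view the loop is partway through falling, with its bar at about (205, 235) in the wrist view. I'll wait a moment and look again.

>>> apply_moves(targets=[[[0,0,0,0],[0,0,0,0],[0,0,0,0],[0,0,0,0],[0,0,0,0]]])

```text
clock: 4.0
tcp_pos: [0.4377, -0.1485, 0.1413]
ee_rot: [1.0, -0.0, 0.0, 0.0]
contact_force: [0.3, -0.3, 0.1]
width: -0.0001
```

```bash
python3 - <<'E'
from h import *
np.set_printoptions(precision=4,suppress=True)
for n in ["scene","wrist"]:
    im,d,k=cam(n)
    for t in ["blue_loop_bar","blue_hook","blue_lever_tip"]:
        for r in spot_point(n,t)[:2]:
            u,v=r["xy"];z=d[int(round(v)),int(round(u))];print(n,t,np.round(r["xy"],1),round(r["p"],2),z,w(k,u,v,z))
    if n=="scene": im=cv2.resize(im[80:260,180:340],None,fx=3.5,fy=3.5)
    cv2.imwrite(f"pics/{n}3.png",im)
print(read_state()["clock"])
E
```

```text
scene blue_loop_bar [255.1 185.2] 0.47 1.0811197 [ 0.4373 -0.1073  0.0608]
scene blue_hook [256.8 182.9] 0.77 1.0821979 [ 0.4346 -0.1136  0.066 ]
scene blue_hook [265.7 163.2] 0.21 1.111359 [ 0.4346 -0.1763  0.1032]
scene blue_lever_tip [266.1 160.9] 0.46 1.1058102 [ 0.4329 -0.1755  0.1116]
wrist blue_loop_bar [210.8 202.6] 0.63 0.23079807 [ 0.4386 -0.1193  0.0648]
wrist blue_hook [224.8 205.1] 0.72 0.22305657 [ 0.4395 -0.1294  0.0726]
wrist blue_lever_tip [308.2 231.1] 0.76 0.17677563 [ 0.4418 -0.1764  0.1204]
4.4
```

View pics/scene3.png

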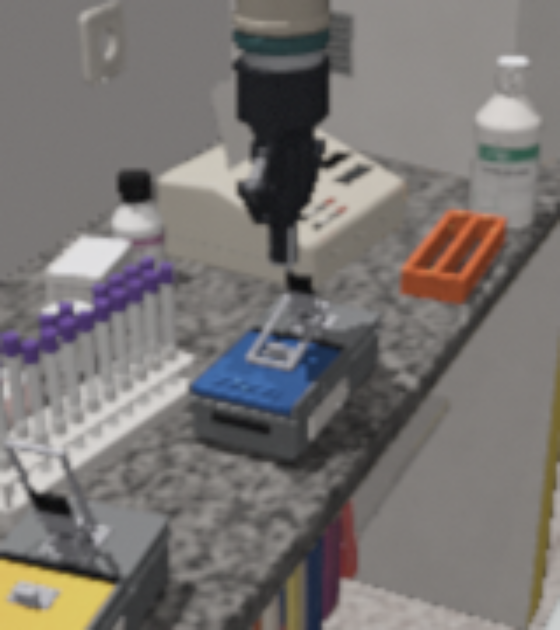

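View pics/wrist3.png

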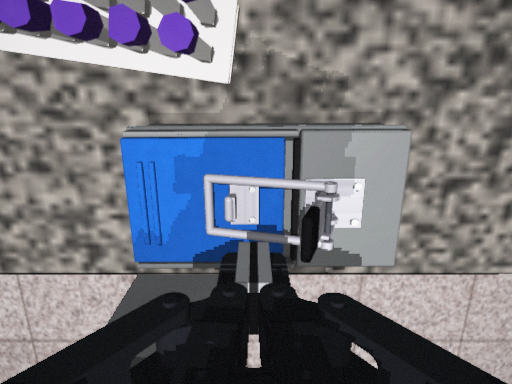

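Both views show the loop lying flat around the hook, with its bar at about (210, 205) in the wrist view. The lever still stands, so step 1 is met. Next I lower the fingers on the hook side of the lever.

>>> apply_moves(targets=[[[0,-7,0,0],[0,-7,18,0],[0,-7,36,0],[0,-7,36,0],[0,-7,36,0]]])

```text
clock: 4.9
tcp_pos: [0.4376, -0.141, 0.1054]
ee_rot: [1.0, 0.0, -0.0, -0.0]
contact_force: [-0.5, 0.3, -0.5]
width: -0.0004
```

>>> apply_moves(targets=[[[0,8,0,0],[0,16,-1,0],[0,23,-2,0],[0,30,-3,0],[0,36,-3,0],[0,42,-3,0],[0,48,-3,0],[0,54,-3,0],[0,60,-2,0],[0,60,-2,0]]])

```text
clock: 5.9
tcp_pos: [0.4375, -0.2024, 0.1071]
ee_rot: [1.0, -0.001, -0.0, 0.0]
contact_force: [0.8, 1.0, -0.5]
width: -0.0002
```

```bash
python3 - <<'E'
from h import *
for n in ["scene","wrist"]:
    im,d,k=cam(n)
    if n=="scene": im=cv2.resize(im[80:260,180:340],None,fx=3.5,fy=3.5)
    cv2.imwrite(f"pics/{n}4.png",im)
E
```

```text
(no output)
```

View pics/scene4.png

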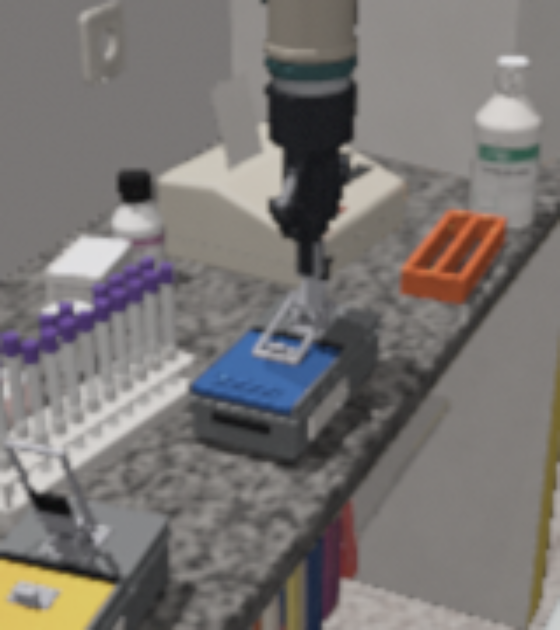

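View pics/wrist4.png

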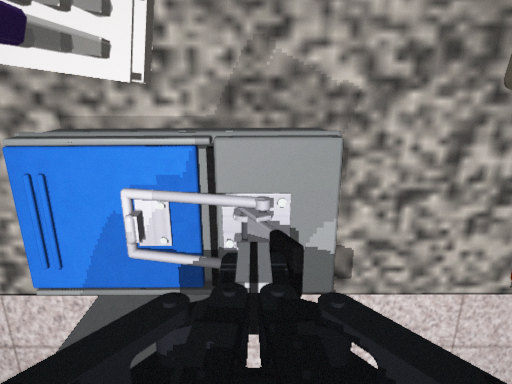

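The wrist view shows the loop sliding back with its bar near the hook nose, at about (130, 230). The lever is past upright, so I continue along its arc.

>>> apply_moves(targets=[[[0,5,0,0],[0,9,2,0],[0,13,6,0],[0,17,10,0],[0,20,14,0],[0,23,18,0],[0,26,22,0],[0,29,26,0],[0,31,29,0],[0,32,31,0]]])

```text
clock: 7.0
tcp_pos: [0.4374, -0.2335, 0.0758]
ee_rot: [1.0, -0.0, -0.0, -0.0]
contact_force: [0.2, -0.2, 0.1]
width: -0.0001
```

```bash
python3 - <<'E'
from h import *
for n in ["scene","wrist"]:
    im,d,k=cam(n)
    if n=="scene": im=cv2.resize(im[80:260,180:340],None,fx=3.5,fy=3.5)
    cv2.imwrite(f"pics/{n}5.png",im)
s=read_state();print(s["tcp_pos"],s["contact_force"])
E
```

```text
[ 0.43743217 -0.23341156  0.07594564] [-0.00687552  0.56647992 -0.21021019]
```

View pics/scene5.png

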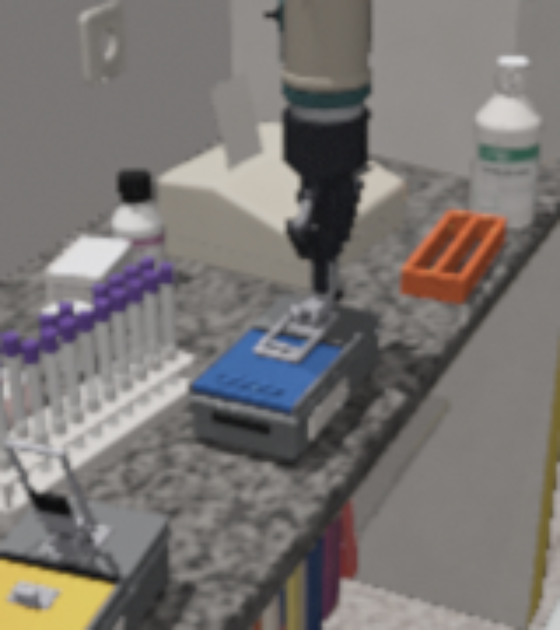

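View pics/wrist5.png

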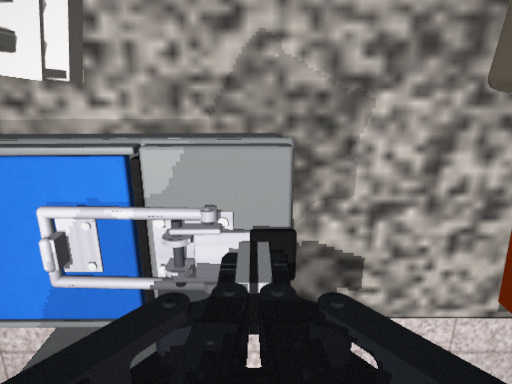

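The wrist view shows the lever lying flat, with the bar under the hook at about (50, 245). I'll press lightly to make sure, then retreat and check.

>>> apply_moves(targets=[[[0,0,1,0],[0,0,2,0],[0,0,3,0],[0,0,3,0],[0,0,3,0]]])

```text
clock: 7.6
tcp_pos: [0.4379, -0.2333, 0.0747]
ee_rot: [1.0, -0.0, 0.0, 0.0]
contact_force: [-1.6, 1.6, 13.9]
width: -0.0
```

Pressing gave a firm stop at z 0.0747 with 14 N, which matches the flat lever. Now I lift clear.

>>> apply_moves(targets=[[[0,0,-10,0],[0,0,-40,0],[0,30,-80,0],[0,60,-120,0],[0,90,-120,0],[0,110,-120,0],[0,110,-120,0],[0,110,-120,0]]])

```text
clock: 8.4
tcp_pos: [0.4374, -0.3427, 0.1932]
ee_rot: [1.0, -0.0, -0.0, -0.001]
contact_force: [-0.0, 0.4, -0.7]
width: -0.0002
```

```bash
python3 - <<'E'
from h import *
np.set_printoptions(precision=4,suppress=True)
for n in ["top","scene","wrist"]:
    im,d,k=cam(n)
    for t in ["blue_loop_bar","blue_hook","blue_lever_tip","yellow_lever_tip","yellow_loop_bar"]:
        for r in spot_point(n,t)[:1]:
            u,v=r["xy"];z=d[int(round(v)),int(round(u))];print(n,t,np.round(r["xy"],1),round(r["p"],2),w(k,u,v,z))
    if n=="scene": im=cv2.resize(im[80:260,180:340],None,fx=3.5,fy=3.5)
    cv2.imwrite(f"pics/{n}6.png",im)
    if n=="wrist":
        for y in (-.228,-.239,-.250):
            for x in (.43,.438,.446):
                u,v=proj(k,np.array([x,y,.075])); 
                if 0<=u<511 and 0<=v<383: z=d[int(v),int(u)];print(x,y,w(k,u,v,z)[2])
s=read_state();print(s["clock"],s["tcp_pos"],s["contact_force"])
E
```

```text
top blue_loop_bar [275.6 203.5] 0.56 [ 0.4366 -0.1278  0.0565]
top blue_hook [278.6 206.3] 0.6 [ 0.4281 -0.1353  0.0701]
top blue_lever_tip [318.3 201.9] 0.68 [ 0.443  -0.2439  0.0736]
top yellow_lever_tip [153.7 195. ] 0.74 [0.4502 0.2089 0.0625]
top yellow_loop_bar [150.  195.2] 0.69 [0.4409 0.1966 0.159 ]
scene blue_loop_bar [257.2 180.2] 0.46 [ 0.4405 -0.1283  0.0666]
scene blue_hook [258.6 182.9] 0.75 [ 0.4349 -0.1261  0.0597]
scene blue_lever_tip [271.8 162.2] 0.67 [ 0.4433 -0.2419  0.0763]
scene yellow_lever_tip [191.7 222.9] 0.67 [0.4475 0.1953 0.1137]
scene yellow_loop_bar [187.  206.3] 0.48 [0.4474 0.2043 0.1636]
wrist blue_lever_tip [127.6 188.3] 0.73 [ 0.4365 -0.2431  0.0752]
0.43 -0.228 0.07230354874651451
0.438 -0.228 0.07326628363032889
0.446 -0.228 0.07336119885938652
0.43 -0.239 0.07419555502753444
0.438 -0.239 0.07494572631638585
0.446 -0.239 0.0753053623553423
0.43 -0.25 0.07533559672945628
0.438 -0.25 0.07415687758443651
0.446 -0.25 0.07528342129389998
9.3 [ 0.4377 -0.3434  0.1933] [ 0.8734 -0.1446 -0.175 ]
```

View pics/scene6.png

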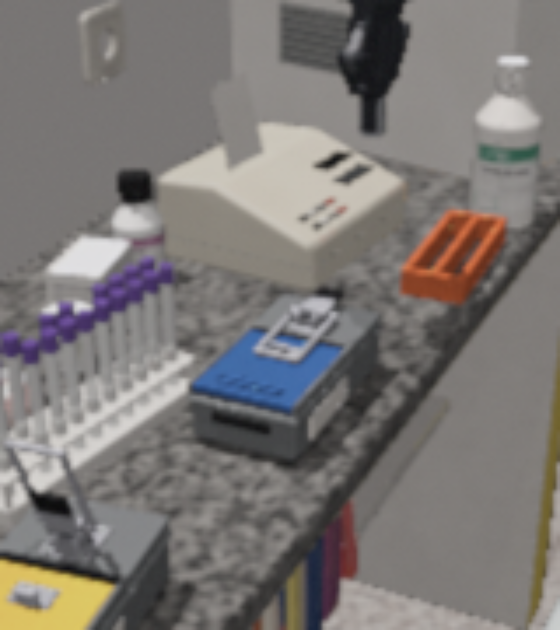

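View pics/wrist6.png

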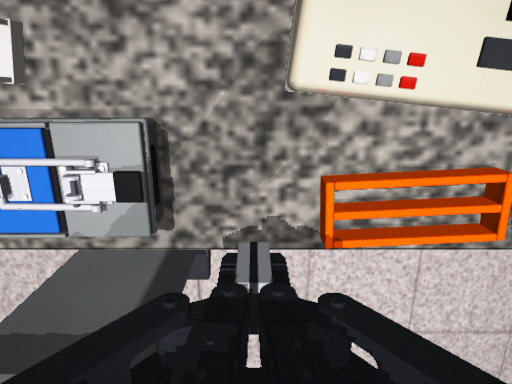

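The pad is flat (z about 0.075), the loop is over the hook, the yellow latch is unchanged and the arm is clear.

```bash
python3 -c "
from station import *
print(close_job())"
```

```text
the job is handed in; nothing more can be done
None
```

The blue carrier's draw latch is closed and the job is handed in at about 9.3 s of the 38 s; no verdict was reported.

I pushed the standing loop towards the lid with the closed fingers until it fell over the hook. The pictures showed it down around the hook with the lever still standing. I then swung the lever over, pressed it flat (a firm stop at z 0.0747 m with 14 N) and backed away.

**Last checks, after backing away:**
- **Lever:** the thumb pad measured about z 0.075 m along most of its length, which is its flat height. The inner edge read 72–73 mm.
- **Loop:** the bar was at about y -0.128 m, where its pin and length put it when seated under the hook. Measured hook positions ranged from -0.126 to -0.135 m. I did not confirm the seating to better than a few millimetres.
- **Lid gap:** I did not measure it. That the lid is tight is inferred from the lever staying flat after release and the bar's position.
- **Yellow latch:** its loop and lever looked unchanged in the scene view, and both points stayed within about 3 mm there. The top camera's yellow lever point read about 60 mm low (z 0.0625 m, previously 0.115 m). I took that as a missed point, since the picture shows the lever still standing.
- **Contact:** the arm was well clear and the force was near zero.

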